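# Hook the lid onto the coin box in the caddy

## Task

The white coin box on the caddy's upper tier is missing its lid: take the lid that has a flat lip sticking out of one end from the cabinet top, tilt it lip end down and slide the lip under the ledge of the coin box. Then swing the other end down until the lid lies flat and fully home in the box, and let go. Leave the glass dish beside the box where it stands.

Things in the scene. Friction and masses are not known exactly. Their poses are not given: they have to be found in the camera images.
- lid_grip (a point): centre of the upright rib on the right lid (white plastic, 90 g, flat on the cabinet; a lid without lip is the wrong one). Rib 40 long (x), 12 thick (y), 32 high, from 5 to 37 mm above the lid's underside; grip it across its 12 mm from above. The point is 21 mm above the underside. Panel 108 (x) x 110 x 5 mm, its +x end 67 mm from the point. x away from the lip, z up out of the top
- lid_lip (a point): middle of the tip edge of the same lid's lip, 67 mm in -x from the rib's centre and 2 mm above the underside; same axes. The lip, 26 long x 60 wide x 4 mm thick, sticks out of the middle of the panel's -x end, flush with the underside; lip and panel are 134 mm long together
- coin_box: fixed open box, 160 (x) x 120 mm, in one half of the upper tier. Origin: centre of underside, z up, x from ledge (robot side) to back wall. Ledge: x -76 to -50 mm, underside at 64, top 68. Back wall: inner face x +76, top 72. Lid rests level on side rails (80 mm apart) at 50 mm, lip under ledge, other end inside back wall, rib over box centre, 9 mm play each way. Latch button: ignore
- dish_mid (a point): round glass dish, 96 mm across, 35 mm high, standing loose in the other half of the same tier; the point is its centre, half-way up. To be left where it is
Things that resemble listed ones, but are neither listed nor needed, are in the scene too. Leave any orange, purple or red look-alike of the part that bears lid_grip alone.

How it is judged:
On the way:
1. the lip is under the ledge while the lid is still tilted, lip end down (x of lid_lip in the frame of coin_box between -0.08 and -0.053 m and z of lid_lip in the frame of coin_box between 0.02 and 0.064 m and y of lid_lip in the frame of coin_box between -0.03 and 0.03 m and angle between lid_lip's own z axis and vertical above 0.08 rad), for 0.05 s.
At the end, for the whole second after the job is handed in: The lid lies flat (within 4 degrees) on its seat in the coin box, its lip at least 3 mm under the ledge and its other end inside the back wall, centred across the box within 12 mm and in line within about 10 degrees, and is let go of (x of lid_lip in the frame of coin_box between -0.08 and -0.053 m and z of lid_lip in the frame of coin_box between 0.046 and 0.058 m and y of lid_grip in the frame of coin_box between -0.012 and 0.012 m and angle between the x axis of lid_grip and the x axis of coin_box, either way round below 0.17 rad and angle between lid_grip's own z axis and vertical below 0.07 rad); the robot touches nothing.
It fails at once if the glass dish is moved more than 30 mm or tipped (distance of dish_mid from where it was at the start of the episode above 0.03 m or angle between dish_mid's own z axis and vertical above 0.4 rad).
It also fails if it takes over 43 s, if anything falls off the work surface, if the arm or the gripper's body presses on something with over 40 N, if the wrist force passes 120 N, or if a joint passes its speed limit or range.

## Robot

A 7-joint arm with a two-finger parallel gripper is mounted at the origin on the work surface. World frame = base frame: x ahead of the robot, y to its left, z up, the work surface at z = 0. Lengths are in m, angles in rad, forces in N, time in s.
With the tool pointing down it reaches from about 0.375 to 0.925 m from the base axis. Payload 3.1 kg.
Tool frame: the origin (TCP) lies on the mounting face of the last link; the fingertips stand 173 mm ahead of it and the grasp point (between the pads) lies 155 mm ahead of it; z points along the fingers, x is the direction in which the jaws open and shut, and the axes are right-handed (so a half turn about z gives the same grasp; the last joint's range is limited). The gripper opens to 85 mm and grips with 20 to 120 N. Pads are 22 mm wide; open, the fingers measure 114 mm over their backs; the gripper's body (76 mm by 85 mm) begins 54 mm behind the grasp point. The pads swing forward as they close: fully open they stand 13 mm farther back than shut.
Start: joints at [1.024, 0.383, 0.044, 1.598, -0.018, 1.161, -0.05], TCP at [0.282, -0.586, 0.405] pointing down, gripper open.
Joint ranges: [-2.61, 2.61], [-0.41, 2.15], [-1.48, 1.57], [0, 2.5], [-1.57, 4.71], [0.05, 1.97], [-2.85, 2.85]. Speed limits (rad/s): [2.79, 2.79, 3.14, 3.14, 3.14, 3.14, 3.14].

## Interface

Orientations are given as a unit quaternion [x, y, z, w].
In Python, from workcell import telemetry, camera, get_calibration, workorder gives the robot as it stands.
- The arm moves only by the shell command python3 -m handwheel 'ROWS' [OPENING] [FORCE]. ROWS is a JSON object of lists of equal length, an entry for each row: "travel": the shift along the tool's x, y, z in mm, a list of three; "turn": the turn, a rotation vector about the tool's x, y, z in degrees, a list of three. In form: {"travel": [[tx, ty, tz], ...], "turn": [[ax, ay, az], ...]}. A call has 1 to 8 rows; each row is the pose to reach, as a shift and turn from the pose measured when the call began, along the tool's axes at that moment; what a row does not reach only later rows make up. A row lasts 1/12 s, in which the tool goes at most 41.7 mm and 7.16 degrees, less where a joint would pass 70% of its speed; a pose out of reach is approached as far as the arm can. A call with a gripper value outside its range is refused whole. OPENING is the opening, from 0 (shut) to 1 (fully open), set as the call begins (- or left out, the last holds). The fingers move at their own pace and stop on an object; FORCE is the grip in N (left out, the last holds). Time passes only in rows, so rows that repeat a pose let the fingers close. It gives the time, the measured TCP pose, the force and the opening at its end, in the units of the state.
- telemetry.state(): the state, without advancing time (a new reading comes with each control period).
- camera(name): name is "side" or "top" or "wrist"; returns (picture, depth): 400x640x3 uint8, red, green, blue; 400x640 float32, m along the optical axis (not along the pixel's ray), 0 where there is no reading.
- get_calibration(name): a dict with "vertical_fov" (degrees; the focal length in pixels is half the picture's height over the tangent of half this angle, whatever the lens; pixels are square), "cx", "cy" (the principal point, pixels), "xyz" and "rotation" of the camera in the world; the wrist camera has in their place "T_tool_cam" (4x4, takes a point from camera to tool coordinates, whose origin is the TCP and whose axes are the tool frame's). Camera axes: x right, y down, z forward; pixel columns grow to the right and rows downward; lengths in m; the calibration is good to about 2 mm. A picture is of the moment at which its call begins: read the wrist's pose just before it. get_calibration takes no time and is no camera call.
- workorder.sign_off(): hands the job in, once; it reports no verdict.
The state is a dict: "time_s": time; "joints": joint angles; "dq": joint speeds; "joint_efforts": joint torques, N m; "position": TCP position; "tcp_rot": TCP orientation; "wrist_force": force on the tool from outside, world axes, zero at the start; "wrist_torque": the same for the moment, N m; "gripper_width": opening from 0.0 (shut) to 1.0 (fully open).
Only numpy, scipy, OpenCV 4.12 (cv2) and the standard library are available. Lean on these libraries where they do the work, as an engineer would, in place of code of your own. Each camera call takes 0.05 s, during which the arm holds its last target.

## Working session

There is one attempt and no reset: what is moved stays moved. The work goes in short steps, Python scripts to look and compute and a shell command to move; the robot and the scene stay as the last step left them, time stands still between calls to the robot, and variables do not carry over. Pictures are saved under pics/ and viewed, and the job is handed in when it is done.

```bash
mkdir -p pics; ls; cat > h.py <<'E'
import numpy as np, cv2
from workcell import telemetry, camera, get_calibration, workorder
from scipy.spatial.transform import Rotation as R
def shot(n):
    s=telemetry.state(); p,d=camera(n); c=get_calibration(n)
    np.savez(f'{n}.npz',p=p,d=d,pos=s['position'],rot=s['tcp_rot']); return p,d,c,s
def save(n,p,sc=1): cv2.imwrite(f'pics/{n}.png',cv2.cvtColor(p,cv2.COLOR_RGB2BGR))
def load(n):
    z=np.load(f'{n}.npz'); c=get_calibration(n)
    if 'xyz' in c: 
        t=np.array(c['xyz']); r=np.array(c['rotation'])
        r = r if r.shape==(3,3) else R.from_quat(r).as_matrix()
    else:
        T=np.array(c['T_tool_cam']); W=R.from_quat(z['rot']).as_matrix()
        r=W@T[:3,:3]; t=z['pos']+W@T[:3,3]
    f=200/np.tan(np.radians(c['vertical_fov'])/2)
    return z['p'],z['d'],(f,c['cx'],c['cy'],r,t)
def ray(k,u,v):
    f,cx,cy,r,t=k; return t, r@np.array([(u-cx)/f,(v-cy)/f,1])
def onz(k,u,v,z):
    t,d=ray(k,u,v); return t+d*(z-t[2])/d[2]
def cloud(d,k):
    f,cx,cy,r,t=k; v,u=np.mgrid[0:400,0:640]
    P=np.stack([(u-cx)/f*d,(v-cy)/f*d,d],-1)@r.T+t; P[d==0]=np.nan; return P
E
python3 - <<'E'
from h import *
print(telemetry.state())
for n in ['side','top','wrist']:
    p,d,c,s=shot(n); save(n+'0',p); print(n,c, (d>0).mean())
E
```

```text
pics
{'time_s': 0.0, 'joints': array([ 1.02419085,  0.38384868,  0.04381135,  1.5995954 , -0.0179218 ,
        1.16117421, -0.04990184]), 'dq': array([-0.00033118,  0.00081535, -0.00083346,  0.00031563,  0.00130949,
       -0.00094496, -0.00018565]), 'joint_efforts': array([ 3.91890808e-04, -4.33461964e+01,  1.02478556e+00, -2.49513298e+01,
        1.05340415e-02,  1.12728871e-02,  2.67235141e-07]), 'position': array([ 0.28184616, -0.58517127,  0.40326742]), 'tcp_rot': array([ 8.46749098e-01, -5.31990819e-01, -1.14421361e-03, -6.51737764e-04]), 'wrist_force': array([-1.01478913, -0.01790386, -0.40491336]), 'wrist_torque': array([-0.02988668,  0.01907632,  0.02259715]), 'gripper_width': 0.996869406009966}
side {'vertical_fov': 52.631317534038644, 'cx': 322.9736851840545, 'cy': 204.12908137956063, 'xyz': array([0.02837624, 0.57191161, 0.55387173]), 'rotation': array([-0.26198471,  0.82851222, -0.47447316,  0.1407364 ])} 0.9960234375
top {'vertical_fov': 57.300609421140656, 'cx': 327.0236227566138, 'cy': 196.2320716200648, 'xyz': array([ 0.36370268, -0.06732811,  0.85606079]), 'rotation': array([-0.69850914,  0.713443  , -0.02197562,  0.05100139])} 0.99602734375
wrist {'vertical_fov': 68.9367653695743, 'cx': 321.6989093762897, 'cy': 206.4254862346422, 'T_tool_cam': array([[ 9.99999996e-01,  6.19478309e-05, -5.92552170e-05,
         3.65115774e-04],
       [-4.09743055e-05,  9.52558608e-01,  3.04355214e-01,
        -7.68092501e-02],
       [ 7.52982123e-05, -3.04355210e-01,  9.52558607e-01,
         3.07683864e-02],
       [ 0.00000000e+00,  0.00000000e+00,  0.00000000e+00,
         1.00000000e+00]])} 0.9961015625
```

View pics/side0.png

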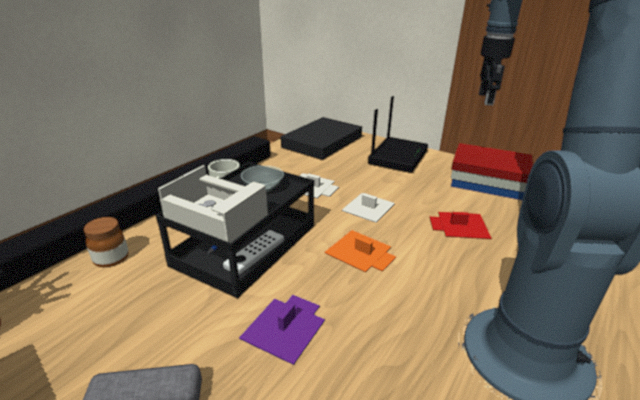

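View pics/top0.png

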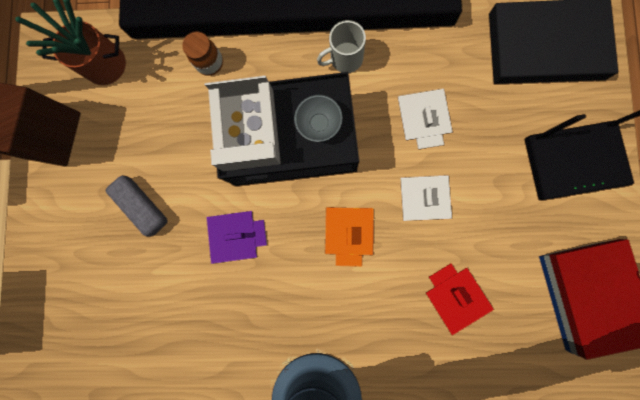

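View pics/wrist0.png

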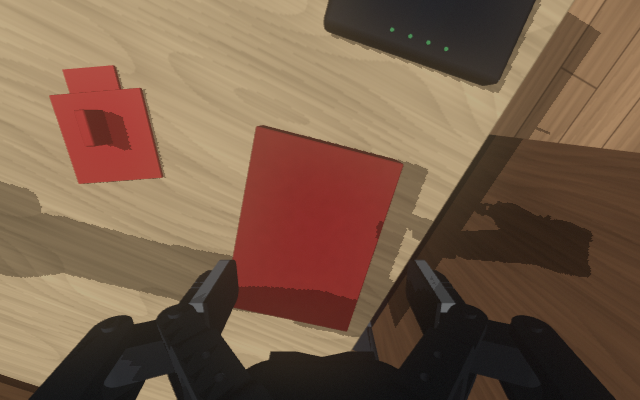

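```bash
python3 - <<'E'
from h import *
p,d,k=load('top'); P=cloud(d,k)
a=cv2.resize(p[75:160,385:465],None,fx=5,fy=5,interpolation=cv2.INTER_CUBIC)
b=cv2.resize(p[70:180,200:300],None,fx=4,fy=4,interpolation=cv2.INTER_CUBIC)
im=np.zeros((440,800,3),np.uint8); im[:425,:400]=a; im[:440,400:]=b; save('crop0',im)
# lid mask
hsv=cv2.cvtColor(p,cv2.COLOR_RGB2HSV)
m=((hsv[...,1]<60)&(hsv[...,2]>120)).astype(np.uint8); 
r=np.zeros_like(m); r[80:155,390:460]=m[80:155,390:460]
Z=P[...,2]
print('lid z pct',np.nanpercentile(Z[r>0],[5,50,95]))
rib=(r>0)&(Z>0.02)
print('rib px',rib.sum(),np.nanmean(P[rib],0))
cs,_=cv2.findContours(r,cv2.RETR_EXTERNAL,cv2.CHAIN_APPROX_NONE); c=max(cs,key=cv2.contourArea)
w=np.array([onz(k,*q[0],0.005)[:2] for q in c],np.float32)
print(cv2.minAreaRect(w))
ap=cv2.approxPolyDP(c,3,True)[:,0]; 
for q in ap: print(q,onz(k,*q,0.005).round(4))
print('box cloud')
for v in range(78,170,6): print(v,[tuple((P[v,u]*1000).round(0).astype(int)) for u in (216,228,243,258,270)])
E
```

```text
lid z pct [0.00354853 0.00611112 0.01067307]
rib px 106 [ 0.62993884 -0.26895936  0.03664066]
((0.6302986145019531, -0.26958316564559937), (0.1338094174861908, 0.11083443462848663), 7.823464393615723)
[443  89] [ 0.7023 -0.3142  0.005 ]
[398  97] [ 0.6864 -0.2072  0.005 ]
[405 137] [ 0.5884 -0.2198  0.005 ]
[415 137] [ 0.5877 -0.2431  0.005 ]
[419 148] [ 0.561  -0.2513  0.005 ]
[443 144] [ 0.5689 -0.3073  0.005 ]
[441 135] [ 0.5906 -0.3038  0.005 ]
[451 131] [ 0.5995 -0.3275  0.005 ]
box cloud
78 [(np.int64(752), np.int64(235), np.int64(1)), (np.int64(751), np.int64(206), np.int64(0)), (np.int64(749), np.int64(168), np.int64(1)), (np.int64(663), np.int64(87), np.int64(190)), (np.int64(747), np.int64(101), np.int64(2))]
84 [(np.int64(656), np.int64(170), np.int64(186)), (np.int64(657), np.int64(148), np.int64(181)), (np.int64(660), np.int64(121), np.int64(172)), (np.int64(662), np.int64(93), np.int64(164)), (np.int64(668), np.int64(72), np.int64(149))]
90 [(np.int64(652), np.int64(176), np.int64(167)), (np.int64(657), np.int64(156), np.int64(154)), (np.int64(660), np.int64(129), np.in
[... 2503 characters left out ...]
64(515), np.int64(168), np.int64(185)), (np.int64(514), np.int64(145), np.int64(185)), (np.int64(514), np.int64(117), np.int64(184)), (np.int64(512), np.int64(88), np.int64(186)), (np.int64(512), np.int64(65), np.int64(184))]
162 [(np.int64(503), np.int64(168), np.int64(186)), (np.int64(503), np.int64(146), np.int64(183)), (np.int64(503), np.int64(118), np.int64(179)), (np.int64(506), np.int64(94), np.int64(161)), (np.int64(508), np.int64(73), np.int64(148))]
168 [(np.int64(527), np.int64(232), np.int64(2)), (np.int64(500), np.int64(159), np.int64(142)), (np.int64(502), np.int64(132), np.int64(127)), (np.int64(503), np.int64(104), np.int64(116)), (np.int64(502), np.int64(79), np.int64(116))]
```

View pics/crop0.png

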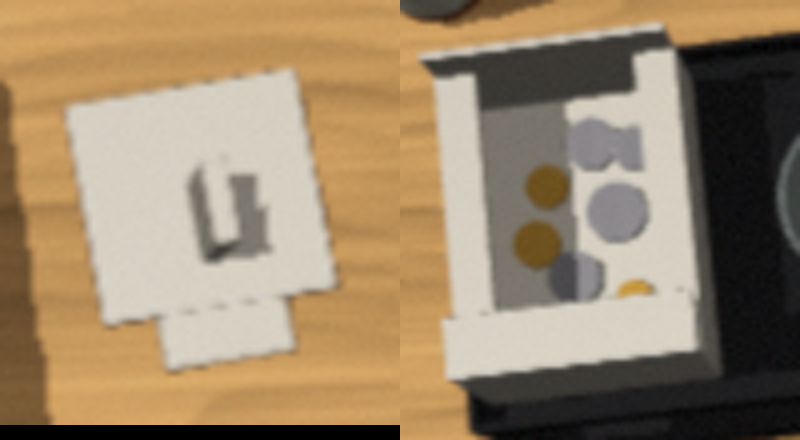

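The top view shows five lids: white with a lip at the near end (427,115), white without a lip (427,197), orange (350,235), purple (235,237) and red (460,297). I choose the one at (427,115); the crop confirms the lip at its robot end. The box has its ledge at the bottom, around row 155, and its back wall around row 85.

```bash
python3 - <<'E'
from h import *
p,d,k=load('top'); P=cloud(d,k); Z=P[...,2]
roi=np.zeros(Z.shape,bool); roi[70:185,200:285]=1
def fit(m,n):
    r=cv2.minAreaRect(P[m][:,:2].astype(np.float32)); print(n,m.sum(),r, Z[m].mean())
fit(roi&(abs(Z-.186)<.004)&(P[...,0]<.56),'ledge')
L=roi&(abs(Z-.168)<.003)&(P[...,0]>.55)&(P[...,0]<.64)
for nm,s in (('railL',P[...,1]>.12),('railR',P[...,1]<.12)):
    m=L&s; q=P[m]; vx=cv2.fitLine(q[:,:2].astype(np.float32),cv2.DIST_HUBER,0,.01,.01).ravel(); print(nm,vx,np.degrees(np.arctan2(vx[1],vx[0])),q[:,1].min(),q[:,1].max(),q[:,2].mean())
b=roi&(Z>.178)&(P[...,0]>.6); fit(b,'back'); print(np.nanmax(Z[b]))
# ledge corners by pixels
hsv=cv2.cvtColor(p,cv2.COLOR_RGB2HSV); m=(roi&(hsv[...,1]<60)&(hsv[...,2]>150)&(np.mgrid[0:400,0:640][0]>140)).astype(np.uint8)
c=max(cv2.findContours(m,0,1)[0],key=cv2.contourArea)
w=np.array([onz(k,*q[0],.186)[:2] for q in c],np.float32); print(cv2.minAreaRect(w))
dm=roi*0
print('dish',[ (P[v,u]*1000).round() for v,u in ((98,318),(120,296),(118,342),(140,318),(120,318))])
E
```

```text
ledge 990 ((0.5184891819953918, 0.11779283732175827), (0.030580906197428703, 0.11964041739702225), 5.584987163543701) 0.1851405278795323
railL [0.9954923  0.09484238 0.59469604 0.17518142] 5.442248 0.16117694309330916 0.18866976859236367 0.16718323640005991
railR [0.99488485 0.10101546 0.59437716 0.07483102] 5.797648 0.06069865377116622 0.08851632063428148 0.16731512273588633
back 269 ((0.6606250405311584, 0.13095243275165558), (0.0057504731230437756, 0.11902233213186264), 5.25325345993042) 0.1859487122659842
0.191746914409486
((0.5199840068817139, 0.11783243715763092), (0.11974827200174332, 0.04424933344125748), 88.29003143310547)
dish [array([635., -25., 149.]), array([591.,  20., 150.]), array([592., -72., 151.]), array([549., -23., 150.]), array([599., -22., 121.])]
```

```bash
cat >> h.py <<'E'
def toolR(yaw,tilt=0):
    """tool x along -lid y, tool y along -lid x, z down; yaw deg; tilt deg: lip end down"""
    y=np.radians(yaw)
    M=R.from_euler('z',y).as_matrix()@R.from_euler('y',-np.radians(tilt)).as_matrix()  # rot about y by -t: lid z leans to -x, +x end up
    return M, M@np.array([[0,-1,0],[-1,0,0],[0,0,-1.]])
def go(pos,RT):
    s=telemetry.state(); W=R.from_quat(s['tcp_rot']).as_matrix()
    t=W.T@(np.array(pos)-s['position'])*1000; r=R.from_matrix(W.T@RT).as_rotvec(degrees=True)
    print('travel',t.round(1).tolist(),'turn',r.round(2).tolist()); return t,r
E
python3 -c "
from h import *
go([.6303,-.2696,.36],toolR(8)[1])"
```

```text
travel [-133.1, -450.9, 43.8] turn [0.02, 0.12, 17.72]
```

```bash
python3 -m handwheel '{"travel":[[-133,-451,44],[-133,-451,44],[-133,-451,44],[-133,-451,44],[-133,-451,44],[-133,-451,44],[-133,-451,44],[-133,-451,44]],"turn":[[0,0,17.7],[0,0,17.7],[0,0,17.7],[0,0,17.7],[0,0,17.7],[0,0,17.7],[0,0,17.7],[0,0,17.7]]}' 1 60
python3 -c "
from h import *
go([.6303,-.2696,.36],toolR(8)[1])"
```

```text
time_s: 0.82
position: [0.5273, -0.3625, 0.3727]
tcp_rot: [0.755, -0.656, -0.001, -0.0]
wrist_force: [0.8, -0.8, 1.0]
gripper_width: 1.002
travel [-77.6, -115.0, 12.8] turn [0.07, 0.13, 0.01]
```

```bash
python3 -m handwheel '{"travel":[[-77.6,-115,12.8],[-77.6,-115,12.8],[-77.6,-115,12.8],[-77.6,-115,12.8],[-77.6,-115,12.8]],"turn":[[0,0,0],[0,0,0],[0,0,0],[0,0,0],[0,0,0]]}'
python3 - <<'E'
from h import *
p,d,c,s=shot('wrist'); save('w1',p)
p,d,k=load('wrist'); P=cloud(d,k); Z=P[...,2]
hsv=cv2.cvtColor(p,cv2.COLOR_RGB2HSV)
m=((hsv[...,1]<50)&(hsv[...,2]>110)).astype(np.uint8)
for c in cv2.findContours(m,0,1)[0]:
    if cv2.contourArea(c)>2000:
        w=np.array([onz(k,*q[0],.005)[:2] for q in c],np.float32); print(cv2.boundingRect(c),cv2.minAreaRect(w))
        M=np.zeros(m.shape,np.uint8); cv2.drawContours(M,[c],-1,1,-1); q=P[(M>0)&(Z>.028)&(Z<.045)]
        if len(q)>20: print('rib',cv2.minAreaRect(q[:,:2].astype(np.float32)),q[:,2].max(), np.nanmedian(Z[(M>0)]))
go([.6303,-.2696,.183],toolR(8)[1])
E
```

```text
time_s: 1.23
position: [0.6344, -0.2617, 0.3586]
tcp_rot: [0.758, -0.652, -0.003, -0.003]
wrist_force: [0.3, 0.9, -0.0]
gripper_width: 1.002
(259, 286, 90, 70) ((0.4441797733306885, -0.26174744963645935), (0.10007037967443466, 0.11041312664747238), 1.455183744430542)
rib ((0.44511404633522034, -0.261297345161438), (0.03904685378074646, 0.011904730461537838), 1.379014015197754) 0.03878041520594716 0.005310080775646042
(281, 128, 102, 116) ((0.6304715275764465, -0.27007532119750977), (0.13393522799015045, 0.1101977676153183), 7.7964630126953125)
rib ((0.6306172013282776, -0.2698015570640564), (0.039837922900915146, 0.01154259406030178), 8.855966567993164) 0.039085240526917864 0.005039643659623144
travel [4.6, 2.3, 175.8] turn [0.09, 0.28, 0.41]
```

View pics/w1.png

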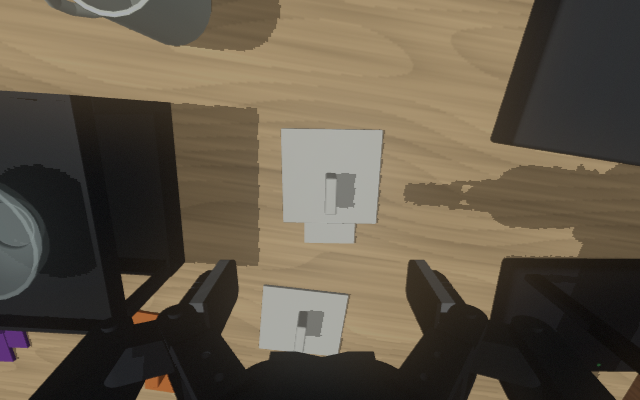

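Wrist view: lid with lip at (331,185), lip at (330,232), matching the top view to under 1 mm. Descending.

```bash
python3 -m handwheel '{"travel":[[4.5,2.3,35],[4.5,2.3,70],[4.5,2.3,100],[4.5,2.3,130],[4.5,2.3,140],[4.5,2.3,140]],"turn":[[0,0.2,0.3],[0,0.2,0.3],[0,0.2,0.3],[0,0.2,0.3],[0,0.2,0.3],[0,0.2,0.3]]}' 0.5
python3 -c "
from h import *
go([.6305,-.2699,.1835],toolR(8)[1])"
```

```text
time_s: 1.78
position: [0.627, -0.2711, 0.2147]
tcp_rot: [0.754, -0.656, -0.005, 0.002]
wrist_force: [0.0, -0.3, 0.5]
gripper_width: 0.501
travel [-0.6, -3.9, 31.2] turn [0.58, 0.24, -0.05]
```

```bash
python3 -m handwheel '{"travel":[[-0.6,-3.9,10],[-0.6,-3.9,20],[-0.6,-3.9,28],[-0.6,-3.9,31],[-0.6,-3.9,31],[-0.6,-3.9,31]],"turn":[[0.6,0.2,0],[0.6,0.2,0],[0.6,0.2,0],[0.6,0.2,0],[0.6,0.2,0],[0.6,0.2,0]]}'
python3 - <<'E'
from h import *
go([.6305,-.2699,.1835],toolR(8)[1])
p,d,c,s=shot('wrist'); save('w2',p)
E
```

```text
time_s: 2.28
position: [0.6307, -0.2698, 0.184]
tcp_rot: [0.755, -0.656, 0.0, -0.0]
wrist_force: [-0.3, 0.2, -0.3]
gripper_width: 0.501
travel [0.0, 0.2, 0.5] turn [-0.05, 0.02, -0.03]
```

View pics/w2.png

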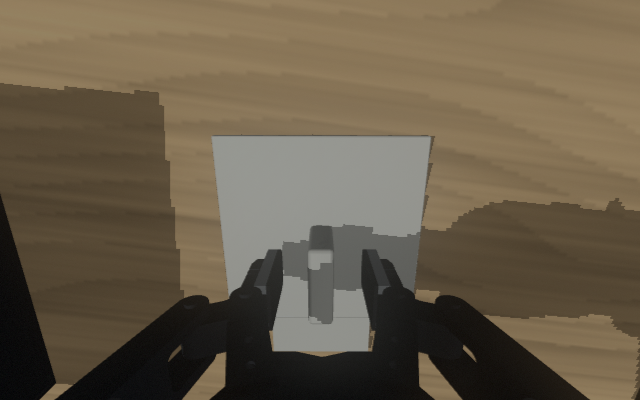

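The rib (320,275) stands centred between the pads at (268,270) and (374,270). Closing.

```bash
python3 -m handwheel '{"travel":[[0,0,0],[0,0,0],[0,0,0],[0,0,0],[0,0,0],[0,0,0]],"turn":[[0,0,0],[0,0,0],[0,0,0],[0,0,0],[0,0,0],[0,0,0]]}' 0 60
python3 -m handwheel '{"travel":[[0,0,-15],[0,0,-40],[0,0,-80],[0,0,-120],[0,0,-160],[0,0,-200],[0,0,-200],[0,0,-200]],"turn":[[0,0,0],[0,0,0],[0,0,0],[0,0,0],[0,0,0],[0,0,0],[0,0,0],[0,0,0]]}'
python3 - <<'E'
from h import *
p,d,c,s=shot('wrist'); save('w3',p); print(s['position'])
E
```

```text
time_s: 2.83
position: [0.6315, -0.2701, 0.1853]
tcp_rot: [0.754, -0.656, 0.001, -0.001]
wrist_force: [-1.2, -0.3, 4.0]
gripper_width: 0.129
time_s: 3.5
position: [0.6316, -0.2704, 0.3905]
tcp_rot: [0.754, -0.656, 0.005, -0.002]
wrist_force: [0.4, -0.4, -2.7]
gripper_width: 0.127
[ 0.63160938 -0.27039158  0.39046024]
```

View pics/w3.png

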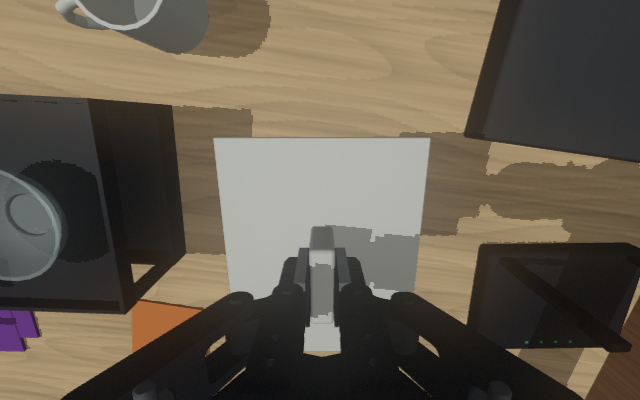

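Lid is in the grip (rib between pads at (320,270)). Measuring its pose in the hand.

```bash
python3 - <<'E'
from h import *
p,d,k=load('wrist'); c=get_calibration('wrist'); T=np.array(c['T_tool_cam'])
kt=(k[0],k[1],k[2],T[:3,:3],T[:3,3]); Q=cloud(d,kt)
reg=Q[145:215,230:415].reshape(-1,3); reg=reg[abs(reg[:,2]-.18)<.02]
A=np.c_[reg[:,:2],np.ones(len(reg))]; s=np.linalg.lstsq(A,reg[:,2],rcond=None)[0]
print('plane slopes deg x,y',np.degrees(np.arctan(s[:2])),'z0',s[2])
hsv=cv2.cvtColor(p,cv2.COLOR_RGB2HSV)
m=((hsv[...,1]<25)&(hsv[...,2]>150)).astype(np.uint8)
for u in range(240,410,25):
    col=np.where(m[100:180,u])[0]; v=col.min()+100
    t,dr=ray(kt,u,v-.5); zz=s[2]; print(u,v,((t+dr*(zz-t[2])/dr[2])*1000).round(1))
for v in (160,190,220):
    r=np.where(m[v])[0]; r=r[(r>190)&(r<450)]
    for u in (r.min()-.5,r.max()+.5):
        t,dr=ray(kt,u,v); print(v,u,((t+dr*(s[2]-t[2])/dr[2])*1000).round(1))
E
```

```text
plane slopes deg x,y [ 0.02990406 -0.17478297] z0 0.1803206467162019
240 138 [-40.3 -65.4 180.3]
265 138 [-27.8 -65.4 180.3]
290 138 [-15.2 -65.4 180.3]
315 138 [ -2.7 -65.4 180.3]
340 138 [  9.8 -65.4 180.3]
365 138 [ 22.3 -65.4 180.3]
390 138 [ 34.9 -65.4 180.3]
160 215.5 [-53.8 -54.2 180.3]
160 427.5 [ 54.9 -54.2 180.3]
190 218.5 [-54.  -38.3 180.3]
190 424.5 [ 55.1 -38.3 180.3]
220 221.5 [-54.2 -21.4 180.3]
220 420.5 [ 54.7 -21.4 180.3]
```

```bash
cat >> h.py <<'E'
B=np.array([.5832,.1240,.117]); BY=5.5
def tip(xt,zt,th,yt=0):
    M,RT=toolR(BY,th); Y=R.from_euler('z',np.radians(BY)).as_matrix()
    w=B+Y@(np.array([xt,yt,zt])/1000); pos=w+.068*M[:,0]+.185*M[:,2]
    print('tcp target',pos.round(4)); return go(pos,RT)
def where(prnt=True):
    s=telemetry.state(); W=R.from_quat(s['tcp_rot']).as_matrix(); M=W@np.array([[0,-1,0],[-1,0,0],[0,0,-1.]])
    w=s['position']-.068*M[:,0]-.185*M[:,2]; Y=R.from_euler('z',np.radians(BY)).as_matrix()
    print('tip in box',((Y.T@(w-B))*1000).round(1),'lid x in box',(Y.T@M[:,0]).round(3),'F',s['wrist_force'].round(1))
E
python3 -c "
from h import *
tip(-35,105,18)"
```

```text
tcp target [0.5558 0.1214 0.419 ]
travel [-397.9, 19.7, -32.8] turn [17.72, 0.29, 2.45]
```

```bash
python3 -m handwheel '{"travel":[[-15,0,-20],[-45,3,-33],[-80,5,-33],[-115,7,-33],[-150,9,-33],[-185,11,-33],[-220,13,-33],[-255,14,-33]],"turn":[[2,0,0],[5,0,0.5],[9,0.1,1],[13,0.2,2],[16,0.3,2.4],[17.7,0.3,2.4],[17.7,0.3,2.4],[17.7,0.3,2.4]]}'
python3 -c "
from h import *
where();tip(-35,105,18)"
```

```text
time_s: 4.22
position: [0.5789, -0.0181, 0.416]
tcp_rot: [0.732, -0.664, 0.103, -0.113]
wrist_force: [-0.1, 0.4, -0.5]
gripper_width: 0.127
tip in box [ -26.9 -141.   102.1] lid x in box [0.953 0.    0.302] F [-0.1  0.4 -0.5]
tcp target [0.5558 0.1214 0.419 ]
travel [-141.1, 8.2, -5.6] turn [0.43, 0.02, 0.02]
```

```bash
python3 -m handwheel '{"travel":[[-35,2,-5.6],[-70,4,-5.6],[-100,6,-5.6],[-125,8,-5.6],[-141,8,-5.6],[-141,8,-5.6],[-141,8,-5.6]],"turn":[[0.4,0,0],[0.4,0,0],[0.4,0,0],[0.4,0,0],[0.4,0,0],[0.4,0,0],[0.4,0,0]]}'
python3 - <<'E'
from h import *
where();tip(-36,60,18)
p,d,c,s=shot('side'); save('s4',p[110:310,100:340].repeat(2,0).repeat(2,1))
p,d,c,s=shot('top'); save('t4',p[60:200,180:400].repeat(3,0).repeat(3,1))
E
```

```text
time_s: 4.8
position: [0.5547, 0.1223, 0.4163]
tcp_rot: [0.733, -0.663, 0.103, -0.113]
wrist_force: [0.2, -0.5, -1.6]
gripper_width: 0.126
tip in box [-37.3   0.8 102.4] lid x in box [0.953 0.004 0.303] F [ 0.2 -0.5 -1.6]
tcp target [0.5548 0.1213 0.374 ]
travel [1.0, 12.8, 40.4] turn [0.36, 0.03, 0.2]
```

View pics/s4.png

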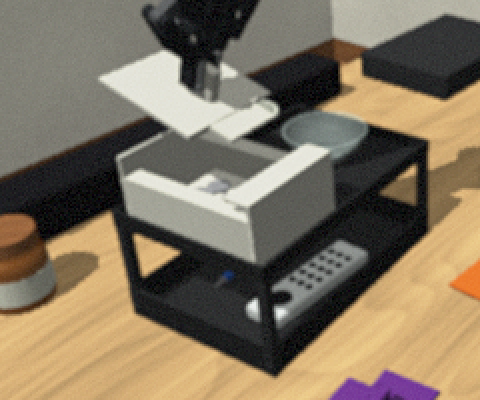

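View pics/t4.png

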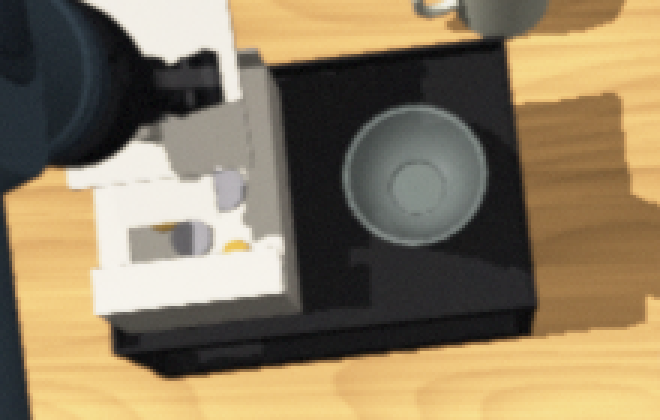

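Side crop: the lid is tilted, lip end (250,120) low, above the open box just behind the ledge (290,180); dish untouched. I'll measure the lid from the side depth.

```bash
python3 - <<'E'
from h import *
p,d,k=load('side'); P=cloud(d,k); Y=R.from_euler('z',np.radians(BY)).as_matrix()
hsv=cv2.cvtColor(p,cv2.COLOR_RGB2HSV)
m=(hsv[...,1]<70)&(hsv[...,2]>120)&(P[...,2]>.2)&(P[...,2]<.34)&(abs(P[...,1]-.12)<.09)&(P[...,0]<.75)&(P[...,0]>.45)
q=(P[m]-B)@Y*1000
th=np.radians(17.6)
ex=q[:,0]*np.cos(th)+q[:,2]*np.sin(th); ez=-q[:,0]*np.sin(th)+q[:,2]*np.cos(th)
pl=q[abs(ez-np.median(ez))<6]
A=np.c_[pl[:,:2],np.ones(len(pl))]; s=np.linalg.lstsq(A,pl[:,2],rcond=None)[0]; print(len(pl),'slope deg',np.degrees(np.arctan(s[:2])),s)
print('lip tip-ish (low x):',pl[np.argsort(pl[:,0])[:15]].round(0).tolist()[::3]); print('high x',pl[np.argsort(-pl[:,0])[:15]].round(0).tolist()[::3])
print('predict top face at x=0:',102.4+ (37.3)*np.tan(th)+5/np.cos(th)); print('y range panel',np.percentile(pl[pl[:,0]>10,1],[.5,99.5]))
# ledge & rails in side view
for n,lo,hi,xl,xh in (('ledge',.178,.19,-85,-45),('rail',.16,.173,-40,60)):
    mm=(hsv[...,1]<70)&(P[...,2]>lo)&(P[...,2]<hi); g=(P[mm]-B)@Y*1000; g=g[(g[:,0]>xl)&(g[:,0]<xh)&(abs(g[:,1])<70)]; print(n,len(g),np.percentile(g,[2,50,98],axis=0).round(1).tolist())
E
```

```text
1983 slope deg [17.82884356 -0.1353309 ] [ 3.21620274e-01 -2.36197417e-03  1.18449479e+02]
lip tip-ish (low x): [[-39.0, -11.0, 105.0], [-38.0, 26.0, 105.0], [-38.0, -7.0, 105.0], [-37.0, -13.0, 106.0], [-37.0, 23.0, 105.0]]
high x [[90.0, 53.0, 146.0], [90.0, 58.0, 144.0], [89.0, 31.0, 146.0], [89.0, 38.0, 147.0], [88.0, 29.0, 146.0]]
predict top face at x=0: 119.47779720785894
y range panel [-49.12073841  60.20708506]
ledge 654 [[-78.8, -51.6, 61.6], [-66.6, 12.3, 66.5], [-49.2, 64.8, 67.9]]
rail 620 [[-36.8, -53.7, 43.8], [9.0, 50.9, 48.4], [56.7, 65.5, 49.9]]
```

```bash
python3 -m handwheel '{"travel":[[1,4,12],[1,8,25],[1,12.8,40],[1,12.8,40],[1,12.8,40]],"turn":[[0.3,0,0.2],[0.3,0,0.2],[0.3,0,0.2],[0.3,0,0.2],[0.3,0,0.2]]}'
python3 -c "
from h import *
where();tip(-38,48,18);tip(-67,48,18)"
```

```text
time_s: 5.32
position: [0.5555, 0.1162, 0.3735]
tcp_rot: [0.729, -0.667, 0.105, -0.114]
wrist_force: [0.8, 0.4, -0.9]
gripper_width: 0.125
tip in box [-36.5  -5.3  59.6] lid x in box [ 0.952 -0.007  0.306] F [ 0.8  0.4 -0.9]
tcp target [0.5528 0.1211 0.362 ]
travel [-5.1, 5.6, 10.3] turn [0.18, -0.21, -0.43]
tcp target [0.524  0.1183 0.362 ]
travel [-4.9, 33.2, 1.4] turn [0.18, -0.21, -0.43]
```

```bash
python3 -m handwheel '{"travel":[[-5,2,3],[-5,4,7],[-5,5.6,10.3],[-5,5.6,10.3],[-5,5.6,10.3],[-5,5.6,10.3]],"turn":[[0.2,-0.2,-0.4],[0.2,-0.2,-0.4],[0.2,-0.2,-0.4],[0.2,-0.2,-0.4],[0.2,-0.2,-0.4],[0.2,-0.2,-0.4]]}'
python3 - <<'E'
from h import *
where();tip(-67,48,18)
p,d,c,s=shot('side'); save('s5',p[110:310,100:340].repeat(3,0).repeat(3,1)[:600,:720])
where()
E
```

```text
time_s: 5.82
position: [0.553, 0.121, 0.3623]
tcp_rot: [0.731, -0.664, 0.106, -0.116]
wrist_force: [-0.5, -1.3, -0.9]
gripper_width: 0.13
tip in box [-37.6  -0.   48.4] lid x in box [ 0.951 -0.     0.31 ] F [-0.5 -1.3 -0.9]
tcp target [0.524  0.1183 0.362 ]
travel [-0.0, 27.9, -8.7] turn [-0.06, -0.0, -0.03]
tip in box [-37.6  -0.   48.4] lid x in box [ 0.951 -0.     0.31 ] F [-0.3 -0.2 -1.2]
```

View pics/s5.png

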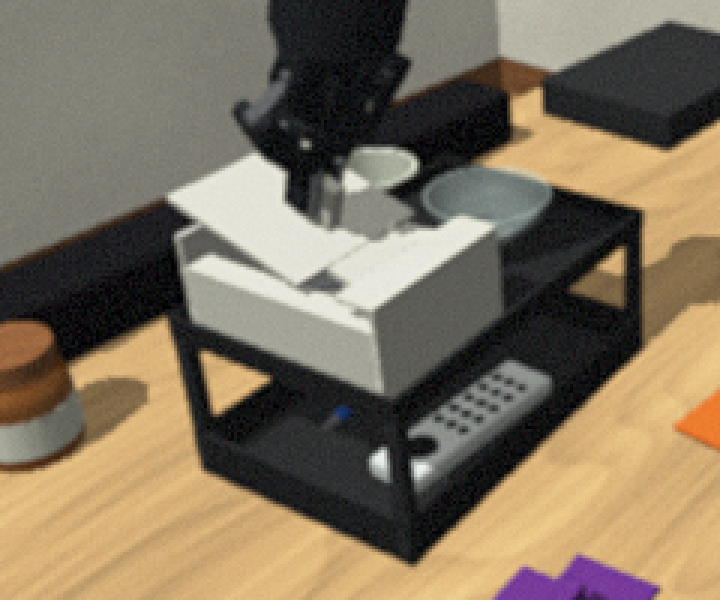

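The lid is tilted inside the box with its panel corner (300,280) just above the rail and the lip behind the ledge edge (350,260). Next I slide the lip under the ledge.

```bash
python3 -m handwheel '{"travel":[[0,6,-1.9],[0,12,-3.8],[0,18,-5.6],[0,24,-7.5],[0,28,-8.7],[0,28,-8.7],[0,28,-8.7]],"turn":[[0,0,0],[0,0,0],[0,0,0],[0,0,0],[0,0,0],[0,0,0],[0,0,0]]}'
python3 - <<'E'
from h import *
where();
for a in ((-67,48.5,14),(-67,49.5,9),(-67,50.5,4),(-67,51,0)): tip(*a)
p,d,c,s=shot('side'); save('s6',p[110:310,100:340].repeat(3,0).repeat(3,1)[:600,:720])
E
```

```text
time_s: 6.45
position: [0.5235, 0.1182, 0.3621]
tcp_rot: [0.731, -0.664, 0.106, -0.116]
wrist_force: [0.8, 0.5, -1.5]
gripper_width: 0.126
tip in box [-67.1  -0.1  48.1] lid x in box [ 0.951 -0.     0.31 ] F [ 0.8  0.5 -1.5]
tcp target [0.5376 0.1196 0.3615]
travel [-0.0, -13.3, 5.0] turn [-4.09, -0.01, -0.01]
tcp target [0.5546 0.1212 0.3599]
travel [-0.1, -28.9, 11.8] turn [-9.09, -0.01, -0.01]
tcp target [0.5712 0.1228 0.3568]
travel [-0.1, -43.9, 19.9] turn [-14.09, -0.01, -0.01]
tcp target [0.5842 0.1241 0.353 ]
travel [-0.1, -55.1, 27.5] turn [-18.09, -0.01, -0.02]
```

View pics/s6.png

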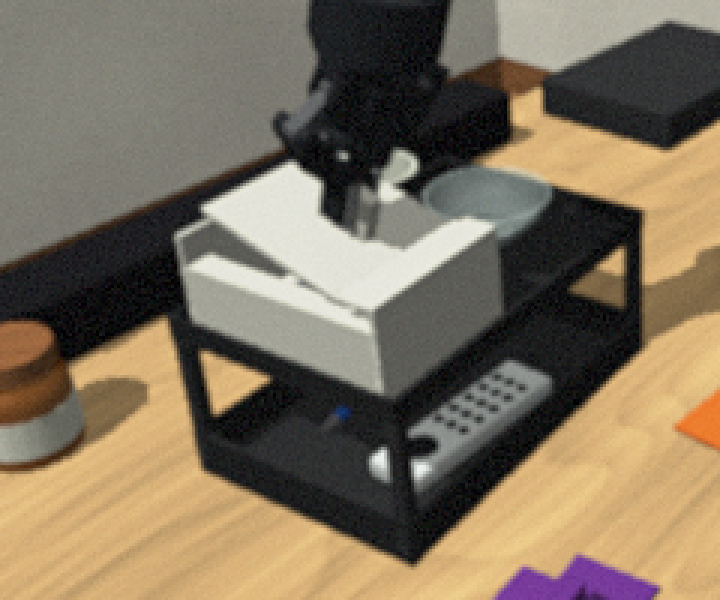

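The lip is under the ledge and the panel is still tilted (panel edge runs from (205,205) down to (365,315)). Now I swing it down.

```bash
python3 -m handwheel '{"travel":[[0,-6.5,2.4],[0,-13.3,5],[0,-21,8.3],[0,-29,11.8],[0,-36.5,15.7],[0,-44,19.9],[0,-44,19.9],[0,-44,19.9]],"turn":[[-2,0,0],[-4,0,0],[-6.5,0,0],[-9,0,0],[-11.5,0,0],[-14,0,0],[-14,0,0],[-14,0,0]]}'
python3 - <<'E'
from h import *
where();tip(-67,50.5,0)
p,d,c,s=shot('side'); save('s7',p[110:310,100:340].repeat(3,0).repeat(3,1)[:600,:720])
E
```

```text
time_s: 7.17
position: [0.5723, 0.1227, 0.3566]
tcp_rot: [0.739, -0.672, 0.024, -0.027]
wrist_force: [0.3, -0.1, -1.7]
gripper_width: 0.125
tip in box [-65.4  -0.1  50.2] lid x in box [ 0.997 -0.001  0.072] F [ 0.3 -0.1 -1.7]
tcp target [0.5842 0.1241 0.3525]
travel [-0.2, -11.6, 5.0] turn [-4.15, 0.02, -0.06]
```

View pics/s7.png

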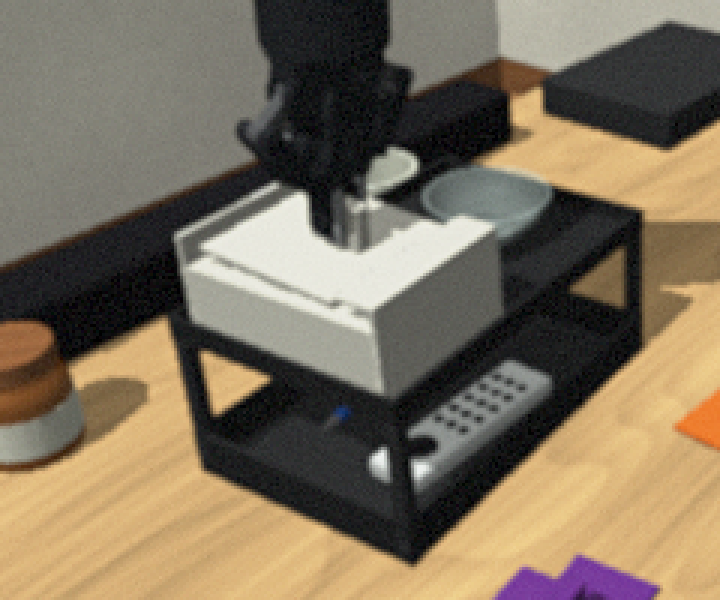

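The lid is nearly flat, with its far end inside the back wall (240,220). Last few degrees.

```bash
python3 -m handwheel '{"travel":[[0,-4,1.5],[0,-8,3.3],[0,-11.6,5],[0,-11.6,5.2],[0,-11.6,5.2],[0,-11.6,5.2]],"turn":[[-1.4,0,0],[-2.8,0,0],[-4.1,0,0],[-4.1,0,0],[-4.1,0,0],[-4.1,0,0]]}'
python3 - <<'E'
from h import *
where();tip(-67,50,0)
p,d,c,s=shot('side'); save('s8',p[110:310,100:340].repeat(3,0).repeat(3,1)[:600,:720])
p,d,c,s=shot('wrist'); save('w8',p)
E
```

```text
time_s: 7.72
position: [0.5833, 0.124, 0.3523]
tcp_rot: [0.74, -0.673, 0.0, -0.0]
wrist_force: [-0.2, 0.1, -0.8]
gripper_width: 0.126
tip in box [-67.8  -0.   50.3] lid x in box [ 1.    -0.     0.001] F [-0.2  0.1 -0.8]
tcp target [0.5842 0.1241 0.352 ]
travel [-0.1, -0.9, 0.3] turn [-0.05, 0.01, -0.02]
```

View pics/s8.png

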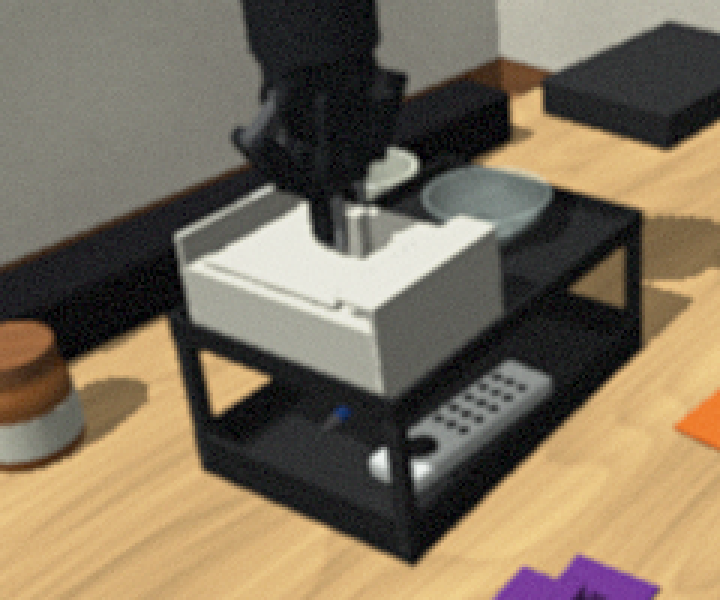

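View pics/w8.png

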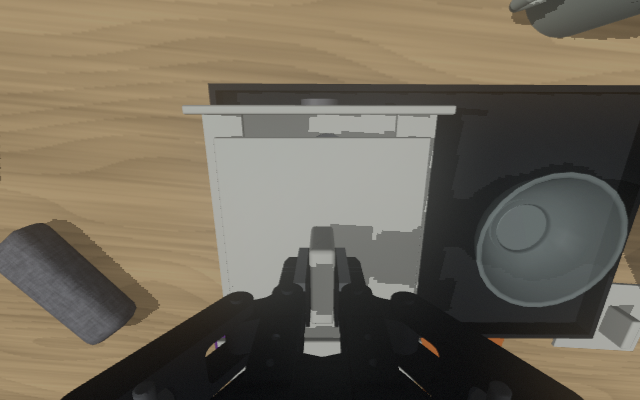

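Wrist view: lid (325,200) is level and centred, with a small gap to the back wall (320,110). I ease it down until it touches and then open.

```bash
python3 -m handwheel '{"travel":[[0,0,0.7],[0,0,1.5],[0,0,1.5],[0,0,1.5]],"turn":[[0,0,0],[0,0,0],[0,0,0],[0,0,0]]}'
python3 -m handwheel '{"travel":[[0,0,0],[0,0,0],[0,0,0],[0,0,0],[0,0,0]],"turn":[[0,0,0],[0,0,0],[0,0,0],[0,0,0],[0,0,0]]}' 0.45
python3 -m handwheel '{"travel":[[0,0,-10],[0,0,-30],[0,0,-60],[0,0,-90],[0,0,-120],[0,0,-150],[0,0,-150],[0,0,-150]],"turn":[[0,0,0],[0,0,0],[0,0,0],[0,0,0],[0,0,0],[0,0,0],[0,0,0],[0,0,0]]}'
python3 - <<'E'
from h import *
p,d,c,s=shot('wrist'); save('w9',p)
p,d,k=load('wrist'); P=cloud(d,k); Y=R.from_euler('z',np.radians(BY)).as_matrix(); q=(P-B)@Y*1000
g=q[np.isfinite(q[...,0])]; g=g[(g[:,0]>-40)&(g[:,0]<60)&(abs(g[:,1])<50)&(abs(g[:,1])>10)&(g[:,2]>40)&(g[:,2]<75)]
A=np.c_[g[:,:2],np.ones(len(g))]; s=np.linalg.lstsq(A,g[:,2],rcond=None)[0]; print('slopes deg',np.degrees(np.arctan(s[:2])),'z top',s[2])
r=q[(q[...,2]>80)&(q[...,2]<95)&(abs(q[...,1])<20)&(abs(q[...,0])<40)]; print('rib',cv2.minAreaRect(r[:,:2].astype(np.float32)),r[:,2].mean())
p,d,c,s=shot('side'); save('s9',p[110:310,100:340].repeat(3,0).repeat(3,1)[:600,:720])
E
```

```text
time_s: 8.15
position: [0.5832, 0.124, 0.3513]
tcp_rot: [0.74, -0.672, 0.0, -0.0]
wrist_force: [-0.9, -0.4, 0.9]
gripper_width: 0.126
time_s: 8.57
position: [0.5833, 0.124, 0.3513]
tcp_rot: [0.74, -0.673, 0.0, -0.0]
wrist_force: [-0.0, -0.7, 1.6]
gripper_width: 0.452
time_s: 9.23
position: [0.5835, 0.1244, 0.5053]
tcp_rot: [0.74, -0.672, 0.002, -0.003]
wrist_force: [-0.1, 0.1, -0.6]
gripper_width: 0.454
slopes deg [-0.03517803 -0.04291783] z top 54.14052371013476
rib ((-0.6054630279541016, -0.3717379570007324), (39.62348556518555, 11.760287284851074), 0.2976529896259308) 85.79703335171807
```

View pics/w9.png

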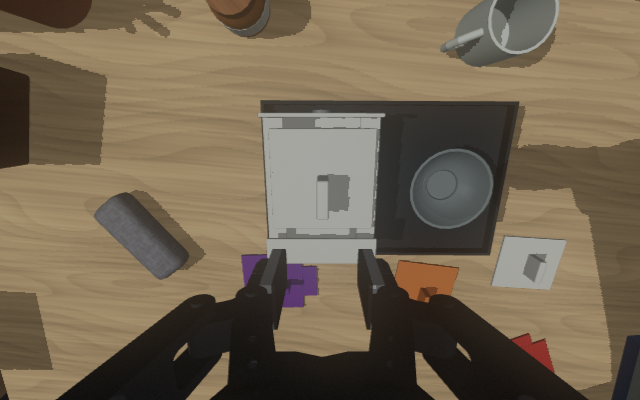

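View pics/s9.png

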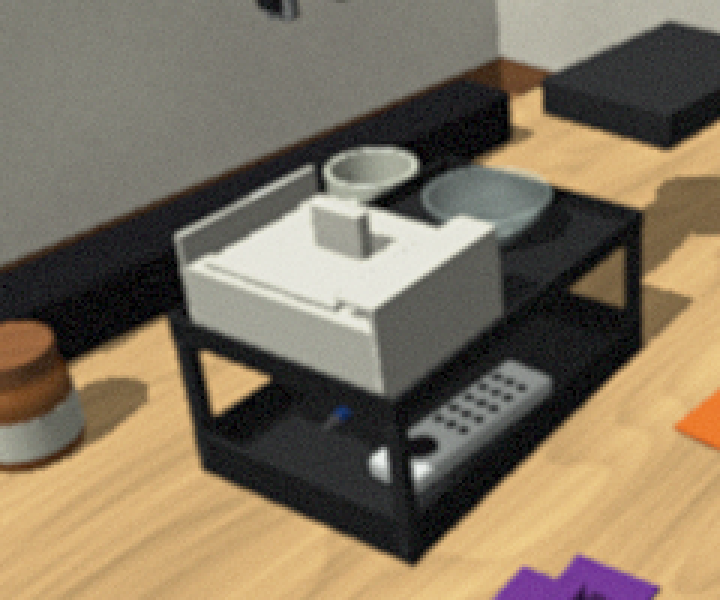

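Wrist view: lid flat, with its lip going under the ledge at (322,235), rib at (322,197) and the dish where it was. Measured: level to 0.05°, top at 54 mm, rib centre within 1 mm of the box centre. Handing in.

```bash
python3 -c "
from h import *
print(workorder.sign_off())"
```

```text
the job is handed in; nothing more can be done
None
```

The lid with the lip is in the coin box, flat on its seat and let go, and the job is handed in after about 9.3 s of robot time.

I gripped the lid by its rib and tilted it about 18° lip end down. I then slid the lip under the ledge until its tip was at about x = -67 mm, z = 50 mm in the box frame. After that I swung the other end flat, pressed lightly until it touched, opened the gripper and backed off 150 mm.

- **Seat:** the last wrist-camera check showed the lid level to under 0.1°, with its top at 54 mm (55 expected).
- **Alignment:** the rib centre is within 1 mm of the box centre and in line to 0.3°. That puts the lip tip at about x = -68 mm, well under the ledge.
- **Dish:** it looks untouched in the final pictures; I did not measure its position again.
- **Forces:** the wrist readings at the end of each move stayed under about 4 N.

No check failed. The only disagreement was the side camera reading about 5 mm off sideways, for box and lid alike, so their relative position was unaffected.

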